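Return rack fittings to the stock bins

TASK

Four loose fittings were left on the bench: a large hexagon nut, a small hexagon nut, a castor wheel and a metal angle cleat. Put each one into the blue bin that already holds one exactly like it, in the free half of the bin beside its fellow, lying flat on the bin's floor and the same way up as it lies now. Leave the tape measure and the padlock that lie among them undisturbed.

Things in the scene. Friction and masses are not known exactly. Their poses are not given: they have to be found in the camera images.
- large_nut: Loose large steel hexagon nut lying flat on the bench: 46 mm across flats (53 mm across corners), 24 mm high, bore 30 mm, 0.19 kg. Origin: centre of the underside; z up along the bore; x points square at one flat, the other flats follow every 60 degrees.
- small_nut: Loose small steel hexagon nut lying flat on the bench: 30 mm across flats (35 mm across corners), 16 mm high, bore 20 mm, 0.06 kg. Origin: centre of the underside; z up along the bore; x points square at one flat, the other flats follow every 60 degrees.
- castor_wheel: Loose castor wheel lying flat on its side: black rubber tread with a grey hub and small steel centre, 50 mm diameter, 22 mm thick (edges chamfered 4 mm), 0.06 kg. Origin: centre of the underside; z up along the axle.
- angle_piece: Loose L-shaped cleat of bare metal angle: flat leg on the bench (50 x 50 mm, 8 thick), upright leg along one edge (8 mm thick in x, 50 long in y, top 50 mm above the bench), 0.28 kg. Origin: centre of the flat leg's underside; x points to the edge with the upright leg, whose middle is at x = +21 mm; y along the upright leg; z up.
- bin_large_nut: Fixed open blue bin, 150 (x) x 122 (y) x 28 mm high, walls 3, floor 4 mm thick. Bins differ only in what lies in them: here a large hexagon nut like the loose one, fixed (within x = +14 to +66 mm). The free half is at x < 0: a part centred at x = -34 mm, y = 0 has room. Origin: centre of the underside; x along the long side to the sample, away from the robot; z up.
- bin_small_nut: Fixed open blue bin, 150 (x) x 122 (y) x 28 mm high, walls 3, floor 4 mm thick. Bins differ only in what lies in them: here a small hexagon nut like the loose one, fixed (within x = +14 to +66 mm). The free half is at x < 0: a part centred at x = -34 mm, y = 0 has room. Origin: centre of the underside; x along the long side to the sample, away from the robot; z up.
- bin_castor: Fixed open blue bin, 150 (x) x 122 (y) x 28 mm high, walls 3, floor 4 mm thick. Bins differ only in what lies in them: here a castor wheel like the loose one, fixed (within x = +14 to +66 mm). The free half is at x < 0: a part centred at x = -34 mm, y = 0 has room. Origin: centre of the underside; x along the long side to the sample, away from the robot; z up.
- bin_angle: Fixed open blue bin, 150 (x) x 122 (y) x 28 mm high, walls 3, floor 4 mm thick. Bins differ only in what lies in them: here an angle cleat (50 mm high) like the loose one, fixed (within x = +14 to +66 mm). The free half is at x < 0: a part centred at x = -34 mm, y = 0 has room. Origin: centre of the underside; x along the long side to the sample, away from the robot; z up.
- tape_measure: Loose tape measure, yellow and black case standing upright, 66 (x) x 36 (y) x 58 mm high, 0.3 kg; not to be moved. Origin: centre of the underside, z up.
- padlock: Loose brass padlock lying flat, body 40 (x) x 50 (y) x 20 mm with a steel shackle towards x = +44 mm, 0.25 kg; not to be moved. Origin: on the underside, 12 mm from the body's centre towards the shackle (the body spans x = -32 to +8 mm).
Not all that is in view belongs to the job. Leave any purple look-alike of the large_nut alone.

How it is judged (in metres and radians):
At the end, for the whole second after the job is handed in: Each of the four fittings lies in the bin with its like, its origin in the free half (bin x between -62 and +10 mm, y within 48 mm of the middle), on the bin's floor (underside less than 9 mm above the bin's underside), the same way up within 0.15 rad, released and at rest (x of large_nut in the frame of bin_large_nut between -0.062 and 0.01 m and y of large_nut in the frame of bin_large_nut between -0.048 and 0.048 m and z of large_nut in the frame of bin_large_nut below 0.009 m and angle between each of large_nut, small_nut, castor_wheel, angle_piece's own z axis and vertical below 0.15 rad and linear speed of each of large_nut, small_nut, castor_wheel, angle_piece below 0.02 m/s and angular speed of each of large_nut, small_nut, castor_wheel, angle_piece below 0.2 rad/s and x of small_nut in the frame of bin_small_nut between -0.062 and 0.01 m and y of small_nut in the frame of bin_small_nut between -0.048 and 0.048 m and z of small_nut in the frame of bin_small_nut below 0.009 m and x of castor_wheel in the frame of bin_castor between -0.062 and 0.01 m and y of castor_wheel in the frame of bin_castor between -0.048 and 0.048 m and z of castor_wheel in the frame of bin_castor below 0.009 m and x of angle_piece in the frame of bin_angle between -0.062 and 0.01 m and y of angle_piece in the frame of bin_angle between -0.048 and 0.048 m and z of angle_piece in the frame of bin_angle below 0.009 m); the robot touches nothing.
It fails at once if the tape measure is moved more than 25 mm or tipped (distance of tape_measure from where it was at the start of the episode above 0.025 m or angle between tape_measure's own z axis and vertical above 0.5 rad).
It fails at once if the padlock is moved more than 25 mm or tipped (distance of padlock from where it was at the start of the episode above 0.025 m or angle between padlock's own z axis and vertical above 0.5 rad).
It also fails if it takes over 96 s, if anything falls off the work surface, if the arm or the gripper's body presses on something with over 40 N, if the wrist force passes 120 N, or if a joint passes its speed limit or range.

ROBOT

A 6-joint arm with a two-finger parallel gripper is mounted at the origin on the work surface. World frame = base frame: x ahead of the robot, y to its left, z up, the work surface at z = 0. Lengths are in mm, angles in rad, forces in N, time in s.
With the tool pointing down it reaches from about 275 to 825 mm from the base axis. Payload 4.9 kg.
Tool frame: the origin (TCP) lies on the centre line of the jaws, within the pads' length; the fingertips stand 17 mm ahead of it and the grasp point (between the pads) lies 2 mm behind it; z points along the fingers, y is the line along which they close (so a half turn about z gives the same grasp; the last joint's range is limited). The gripper opens to 85 mm and grips with 20 to 120 N. Pads are 22 mm wide; open, the fingers measure 114 mm over their backs; the gripper's body (76 mm by 85 mm) begins 54 mm behind the grasp point. The pads swing forward as they close: fully open they stand 13 mm farther back than shut.
Start: joints at [1.072, 0.326, -0.193, 1.052, 0, 1.437], TCP at [196.215, 513.827, 248.281] pointing down, gripper open.
Joint ranges: [-2.65, 2.65], [-0.97, 1.79], [-1.3, 1.35], [-1.93, 2.1], [-1.47, 1.37], [-3.14, 3.14]. Speed limits (rad/s): [2.57, 2.57, 3.14, 3.14, 3.14, 3.14].

INTERFACE

Orientations are given as a unit quaternion [x, y, z, w].
In Python, from workcell import telemetry, optics, ticket gives the robot as it stands.
- The arm moves only by the tool servo_tool, never from a script. Its argument "series" is a list that holds one entry, the list of rows, each a list of 6 numbers: the shift along the tool's x, y, z in units of 3 cm (1.0 is 3 cm), then the turn, a rotation vector about the tool's x, y, z in units of 10 degrees (1.0 is 10 degrees). A call has exactly 10 rows; each row shifts and turns the commanded pose from where the row before left it, along the tool's axes as they then stand; what a row does not reach is not made up. A row lasts 1/8 s, in which the tool goes at most 62.5 mm and 10.7 degrees, less where a joint would pass 70% of its speed; a pose out of reach is approached as far as the arm can. A call with a number of a shift or a turn outside -1 to 1 is refused whole. A call with a gripper value outside its range is refused whole. "grip" is the gripper's target within -1 to 1 (fully open at 1, half-way at 0, shut at -1), set as the call begins (left out, the last holds). The fingers move at their own pace and stop on an object; "force" is the grip in N (left out, the last holds). Time passes only in rows, so rows that do not move let the fingers close, or fill a call up. It gives the time, the measured TCP pose, the force, the opening and the grip force at its end, in the units of the state.
- telemetry.read_state(): the state, without advancing time (a new reading comes with each control period).
- optics.get_image(name): name is "side" or "top"; returns the picture (480x640x3 uint8, red, green, blue); there is no depth.
- optics.camera_params(name): a dict with "camera_matrix" (3x3 intrinsics, pixels), "T" (4x4, takes a point from camera to world coordinates). Camera axes: x right, y down, z forward; pixel columns grow to the right and rows downward; lengths in mm; the calibration is good to about 2 mm. A picture is of the moment at which its call begins. camera_params takes no time and is no camera call.
- ticket.sign_off(): hands the job in; it is judged then, once.
Trained networks look in the newest picture that a camera, given by its name, has taken for a name from the list of things; names that differ only in an ending like _2 or _b are one class to them, and where a whole thing is asked for, a point or a joint stands for the part that bears it (a point fixed in the world has none). Each returns a list of dicts, best first, with "score" (0 to 1); they miss things now and then, are a little off and sometimes report something else, mostly with a low value. They report only what shows in the picture. A call takes as long as a camera call. They do not tell look-alikes from the thing itself.
- optics.look_for(camera, thing): "at" ([column, row] as shares, 0 to 1, of the picture: columns of its width, rows of its height, amid what is visible of it).
- optics.trace(camera, thing): "mask" (480x640 bool, what is visible of it) and "at" ([column, row] as shares, 0 to 1, of the picture: columns of its width, rows of its height, amid what is visible of it).
The state is a dict: "t": time; "q": joint angles; "qd": joint speeds; "effort": joint torques, N m; "tool_pos": TCP position; "tool_rot": TCP orientation; "contact_force": force on the tool from outside, world axes, zero at the start; "torque": the same for the moment, N m; "finger_gap": finger opening in mm; "grip_force": force on a finger pad.
Only numpy, scipy, OpenCV 4.12 (cv2) and the standard library are available. Lean on these libraries where they do the work, as an engineer would, in place of code of your own. Each camera call takes 0.05 s, during which the arm holds its last target. There are 200 camera calls.

## Working session

There is one attempt and no reset: what is moved stays moved. The work goes in short steps, Python scripts to look and compute and a tool call to move; the robot and the scene stay as the last step left them, time stands still between calls to the robot, and variables do not carry over. Pictures are saved under pics/ and viewed, at most 14 in all, crops included, and the job is handed in when it is done.

Besides the shell and the picture viewer there is one more tool, called after "Call:" by a JSON object that holds its "method" and its "body", one argument or row to a line. servo_tool: Moves the arm, as the interface text tells. Its arguments: {"type":"object","properties":{"series":{"type":"array","items":{"type":"array","items":{"type":"array","items":{"type":"number"}}}},"grip":{"type":"number"},"force":{"type":"number"}},"required":["series"]}

```bash
mkdir -p pics
cat > h.py <<'E'
import numpy as np, cv2
from workcell import telemetry, optics, ticket
def save(cam,fn):
    im=optics.get_image(cam); cv2.imwrite('pics/'+fn,im[:,:,::-1]); return im
def ray(cam,uv):
    p=optics.camera_params(cam);K=np.array(p["camera_matrix"]);T=np.array(p["T"])
    d=T[:3,:3]@np.linalg.inv(K)@np.array([uv[0],uv[1],1.]); return T[:3,3],d
def atz(cam,uv,z):
    o,d=ray(cam,uv); return o+d*(z-o[2])/d[2]
def tri(a,b):
    (o1,d1),(o2,d2)=ray('top',a),ray('side',b)
    d1=d1/np.linalg.norm(d1);d2=d2/np.linalg.norm(d2)
    s=np.linalg.lstsq(np.c_[d1,-d2],o2-o1,rcond=None)[0]
    p,q=o1+s[0]*d1,o2+s[1]*d2; return (p+q)/2,np.linalg.norm(p-q)
E
python3 - <<'E'
from h import *
np.set_printoptions(precision=1,suppress=True)
for c in('top','side'):
    save(c,c+'0.png');print(c,optics.camera_params(c))
    for n in 'large_nut small_nut castor_wheel angle_piece bin_large_nut bin_small_nut bin_castor bin_angle tape_measure padlock'.split():
        print(n,[(round(r['score'],2),np.array(r['at'])*[640,480]) for r in optics.look_for(c,n)[:4]])
print(telemetry.read_state())
E
```

```text
top {'camera_matrix': array([[448.5,   0. , 317.4],
       [  0. , 448.5, 237.1],
       [  0. ,   0. ,   1. ]]), 'T': array([[ -0. ,  -1. ,   0.1, 357. ],
       [ -1. ,   0. ,   0. ,  42.5],
       [ -0. ,  -0.1,  -1. , 940.2],
       [  0. ,   0. ,   0. ,   1. ]])}
large_nut [(0.98, array([168.7, 323.7])), (0.69, array([168.3, 277.3])), (0.67, array([126.2, 293. ])), (0.62, array([206. , 334.2]))]
small_nut [(0.54, array([523.6, 269. ])), (0.34, array([170.2, 279. ]))]
castor_wheel [(0.57, array([233.5, 274.9]))]
angle_piece [(0.72, array([453.2, 267.8]))]
bin_large_nut [(0.97, array([396.1, 166.4]))]
bin_small_nut [(0.79, array([200.6, 176.1]))]
bin_castor [(0.61, array([500.6, 169.1]))]
bin_angle [(0.86, array([304. , 150.4]))]
tape_measure [(0.93, array([378.3, 246.5]))]
padlock [(0.86, array([311.7, 250.7])), (0.69, array([377.8, 246.8])), (0.67, array([502.3, 166.4]))]
side {'camera_matrix': array([[496.6,   0. , 323.6],
       [  0. , 496.6, 240.1],
       [  0. ,   0. ,   1. ]]), 'T': array([[   1. ,   -0.1,    0.1,  366. ],
       [  -0.1,   -0.5,    0.8, -813.7],
       [
[... 343 characters left out ...]
in_large_nut [(0.66, array([412.9, 292.1]))]
bin_small_nut [(0.7, array([362.9, 187.4]))]
bin_castor [(0.89, array([444.3, 378.2])), (0.61, array([306.9, 244.6]))]
bin_angle [(0.9, array([401.2, 231.5])), (0.4, array([279.1, 188.2]))]
tape_measure [(0.67, array([316.9, 276. ]))]
padlock [(0.95, array([308.9, 245.9]))]
{'t': 1.1, 'q': array([ 1.1,  0.3, -0.2,  1.1,  0. ,  1.4]), 'qd': array([-0.,  0.,  0.,  0.,  0., -0.]), 'effort': array([  0. , -44.3,  26.3,   0. ,  -0. ,  -0. ]), 'tool_pos': array([196.2, 513.8, 248.3]), 'tool_rot': array([ 0.2,  1. ,  0. , -0. ]), 'contact_force': array([-0.4, -0.4,  0.8]), 'torque': array([0., 0., 0.]), 'grip_force': 0.0, 'finger_gap': 85.08817978780849}
```

View pics/top0.png

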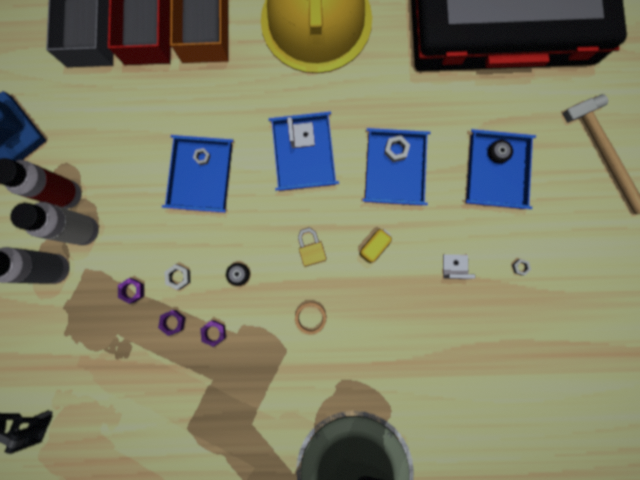

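View pics/side0.png

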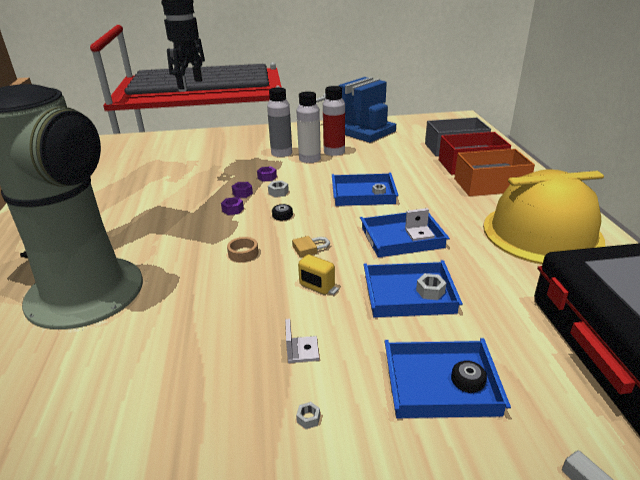

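Top view: steel large nut at (178,277), next to three purple look-alikes. Castor is at (237,274), angle at (456,265), small nut at (521,267). Bins from left to right: small nut (200,175), angle (304,150), large nut (397,166), castor (500,169). Next I fit the known shapes to both views, leaving height free.

```bash
cat > fit.py <<'E'
from h import *
from scipy.optimize import minimize
S=4
def proj(cam,P):
    p=optics.camera_params(cam);K=np.array(p["camera_matrix"]);T=np.linalg.inv(np.array(p["T"]))
    c=P@T[:3,:3].T+T[:3,3]; u=c@K.T; return u[:,:2]/u[:,2:]
def prism(xy,z0,z1): return np.vstack([np.c_[xy,np.full(len(xy),z)] for z in(z0,z1)])
def hexa(af): a=np.arange(6)*np.pi/3+np.pi/6; return af/3**.5*np.c_[np.cos(a),np.sin(a)]
def disc(r): a=np.arange(24)*np.pi/12; return r*np.c_[np.cos(a),np.sin(a)]
def box(x0,x1,y): return np.array([[x0,-y],[x1,-y],[x1,y],[x0,y]],float)
M={'large_nut':[prism(hexa(46),0,24)],'small_nut':[prism(hexa(30),0,16)],
 'castor_wheel':[np.vstack([prism(disc(25),4,18),prism(disc(21),0,22)])],
 'angle_piece':[prism(box(-25,25,25),0,8),prism(box(17,25,25),0,50)],
 'bin':[prism(box(-75,75,61),0,28)]}
def render(cam,parts,v):
    m=np.zeros((480,640),np.uint8); x,y,z,a=v
    R=np.array([[np.cos(a),-np.sin(a),0],[np.sin(a),np.cos(a),0],[0,0,1]])
    big=np.zeros((480*S,640*S),np.uint8)
    for P in parts:
        uv=(proj(cam,P@R.T+[x,y,z])+.5)*S-.5
        h=cv2.convexHull(uv.astype(np.float32))
        cv2.fillConvexPoly(big,np.round(h*16).astype(np.int32),255,shift=4)
    return cv2.resize(big,(640,480),interpolation=cv2.INTER_AREA)/255.
def mask(cam,thing,seed):
    optics.get_image(cam); best=None
    for r in optics.trace(cam,thing):
        d=np.hypot(*(np.array(r['at'])*[640,480]-seed))
        if d<18 and (best is None or d<best[0]): best=(d,r)
    if best is None: return None
    m=best[1]['mask'].astype(np.uint8)
    cs,_=cv2.findContours(m,cv2.RETR_EXTERNAL,cv2.CHAIN_APPROX_NONE)
    o=np.zeros_like(m); cv2.drawContours(o,[max(cs,key=cv2.contourArea)],-1,1,-1); return o
def fit(thing,seeds,yaws,cls=None):
    ms={c:mask(c,thing,s) for c,s in seeds.items()}; ms={c:m for c,m in ms.items() if m is not None}
    if not ms: return None
    parts=M[cls or thing]
    s=seeds['top'] if 'top' in seeds else None
    p0=atz('top',s,12); best=None
    def cost(v):
        return sum(np.abs(render(c,parts,v)-m).sum()/m.sum() for c,m in ms.items())+1e-4*v[2]**2*(len(ms)==1)
    for a in yaws:
        v0=np.array([p0[0],p0[1],0,a]); sim=np.vstack([v0]+[v0+d for d in np.diag([8,8,6,.3])])
        r=minimize(cost,v0,method='Nelder-Mead',options=dict(initial_simplex=sim,maxiter=90,xatol=.1,fatol=1e-3))
        if best is None or r.fun<best.fun: best=r
    return best.x,best.fun,{c:int(m.sum()) for c,m in ms.items()}
E
cat > run1.py <<'E'
from fit import *
np.set_printoptions(precision=2,suppress=True)
L=[('large_nut',(178,277),(278,188),[0,.5],None),('small_nut',(521,267),(307,416),[0,.5],None),
('castor_wheel',(237,274),(283,213),[0],None),('angle_piece',(456,265),(300,347),[0,1.57,3.14,-1.57],None),
('bin_large_nut',(397,166),(412,290),[0],'bin'),('bin_small_nut',(200,174),(364,188),[0],'bin'),
('bin_castor',(500,169),(446,378),[0],'bin'),('bin_angle',(304,151),(401,231),[0],'bin')]
for n,t,s,y,c in L: print(n,fit(n,{'top':t,'side':s},y,c),flush=True)
from scipy.spatial.transform import Rotation as R
print(R.from_quat(telemetry.read_state()['tool_rot']).as_matrix(),telemetry.read_state()['t'])
im=cv2.imread('pics/top0.png')
t=[cv2.resize(im[y-20:y+20,x-20:x+20],(190,190),interpolation=cv2.INTER_CUBIC) for x,y in[(178,277),(237,274),(456,265),(521,267)]]
cv2.imwrite('pics/crop.png',np.hstack(t))
E
time python3 run1.py
```

```text
large_nut (array([392.8 , 350.84,   1.02,   0.57]), np.float64(0.12296020294910417), {'top': 530, 'side': 308})
small_nut (array([ 393.48, -358.64,    0.93,    0.69]), np.float64(0.22466309558807623), {'top': 217, 'side': 497})
castor_wheel (array([394.79, 225.68,  -0.09,   0.15]), np.float64(0.171321577363889), {'top': 513, 'side': 280})
angle_piece (array([ 399.05, -224.68,   -0.4 ,    3.1 ]), np.float64(0.1326892073749718), {'top': 632, 'side': 872})
bin_large_nut (array([ 610.48, -109.52,    2.55,   -0.1 ]), np.float64(0.03601699342028904), {'top': 4495})
bin_small_nut (array([609.98, 306.42,   0.15,  -0.1 ]), np.float64(0.0812145912363557), {'top': 4537, 'side': 1928})
bin_castor (array([ 599.07, -325.75,    0.03,   -0.13]), np.float64(0.07039742278750656), {'top': 4817, 'side': 8308})
bin_angle (array([651.51,  83.53,   0.05,   0.09]), np.float64(0.0774426582802937), {'top': 4267, 'side': 3059})
[[-0.93  0.36 -0.  ]
 [ 0.36  0.93 -0.  ]
 [ 0.   -0.   -1.  ]] 2.7
real	0m26.002s
user	0m9.547s
sys	0m1.426s
```

View pics/crop.png

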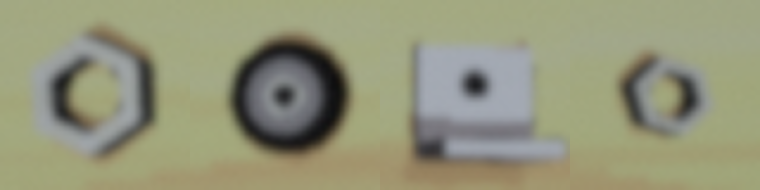

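Call:
{"method": "servo_tool", "body": {
  "series": [
    [[0, 0, 0.42, 0, 0, -0.7], [0, 0, 0.42, 0, 0, -0.7], [0, 0, 0.42, 0, 0, -0.69], [-0.937, -0.775, 0.42, 0, 0, 0], [-0.937, -0.775, 0.42, 0, 0, 0], [-0.937, -0.775, 0.42, 0, 0, 0], [-0.937, -0.775, 0.42, 0, 0, 0], [-0.937, -0.775, 0.42, 0, 0, 0], [-0.937, -0.775, 0.42, 0, 0, 0], [-0.937, -0.775, 0.42, 0, 0, 0]]
  ],
  "grip": 0.6,
  "force": 40
}}

```text
t: 3.95
tool_pos: [394.0, 350.3, 122.0]
tool_rot: [0.0, 1.0, 0.0, 0.0]
contact_force: [0.0, 0.8, -0.3]
finger_gap: 68.4
grip_force: 0.0
```

Call:
{"method": "servo_tool", "body": {
  "series": [
    [[0, 0, 0.5, 0, 0, 0], [0, 0, 0.6, 0, 0, 0], [0, 0, 0.6, 0, 0, 0], [0, 0, 0.5, 0, 0, 0], [0, 0, 0.4, 0, 0, 0], [0, 0, 0.3, 0, 0, 0], [0, 0, 0.3, 0, 0, 0], [0, 0, 0.17, 0, 0, 0], [0, 0, 0, 0, 0, 0], [0, 0, 0, 0, 0, 0]]
  ]
}}

```text
t: 5.2
tool_pos: [393.2, 351.2, 21.5]
tool_rot: [0.0, 1.0, 0.0, 0.0]
contact_force: [0.0, -0.4, 0.0]
finger_gap: 68.6
grip_force: 0.0
```

Call:
{"method": "servo_tool", "body": {
  "series": [
    [[0, 0, 0, 0, 0, 0], [0, 0, 0, 0, 0, 0], [0, 0, 0, 0, 0, 0], [0, 0, 0, 0, 0, 0], [0, 0, 0, 0, 0, 0], [0, 0, 0, 0, 0, 0], [0, 0, 0, 0, 0, 0], [0, 0, 0, 0, 0, 0], [0, 0, 0, 0, 0, 0], [0, 0, 0, 0, 0, 0]]
  ],
  "grip": -1,
  "force": 50
}}

```text
t: 6.45
tool_pos: [393.4, 351.6, 22.0]
tool_rot: [-0.0, 1.0, 0.001, 0.0]
contact_force: [-1.0, 0.1, 6.0]
finger_gap: 44.8
grip_force: 50.7
```

Call:
{"method": "servo_tool", "body": {
  "series": [
    [[0, 0, -0.9, 0, 0, 0], [0, 0, -1, 0, 0, 0], [0, -0.3, -1, 0, 0, 0], [-0.4, -1, 0, 0, 0, 0], [-0.4, -1, 0, 0, 0, 0], [-0.4, -1, 0, 0, 0, 0], [-0.4, -1, 0, 0, 0, 0], [-0.4, -1, 0, 0, 0, 0], [-0.4, -1, 0, 0, 0, 0], [-0.4, -1, 0, 0, 0, 0]]
  ]
}}

```text
t: 7.7
tool_pos: [476.9, 131.0, 108.0]
tool_rot: [0.0, 1.0, -0.0, -0.0]
contact_force: [0.1, -0.8, -2.4]
finger_gap: 44.9
grip_force: 51.6
```

Call:
{"method": "servo_tool", "body": {
  "series": [
    [[-0.4, -1, 0, 0, 0, 0], [-0.4, -1, 0, 0, 0, 0], [-0.4, -1, 0, 0, 0, 0], [-0.4, -1, 0, 0, 0, 0], [-0.4, -1, 0, 0, 0, 0], [-0.4, -1, 0, 0, 0, 0], [-0.4, -1, 0, 0, 0, 0], [-0.4, -1, 0, 0, 0, 0], [-0.1, 0, 0, 0, 0, 0], [0, 0, 0, 0, 0, 0]]
  ]
}}

```text
t: 8.95
tool_pos: [575.4, -107.6, 107.7]
tool_rot: [0.0, 1.0, 0.0, -0.001]
contact_force: [0.6, 0.3, -3.2]
finger_gap: 44.9
grip_force: 51.6
```

Call:
{"method": "servo_tool", "body": {
  "series": [
    [[0, 0, 0.4, 0, 0, 0], [0, 0, 0.5, 0, 0, 0], [0, 0, 0.5, 0, 0, 0], [0, 0, 0.4, 0, 0, 0], [0, 0, 0.35, 0, 0, 0], [0, 0, 0.2, 0, 0, 0], [0, 0, 0.15, 0, 0, 0], [0, 0, 0.1, 0, 0, 0], [0, 0, 0.08, 0, 0, 0], [0, 0, 0, 0, 0, 0]]
  ]
}}

```text
t: 10.2
tool_pos: [576.0, -107.9, 27.8]
tool_rot: [0.0, 1.0, -0.0, 0.0]
contact_force: [-1.7, -0.2, -2.4]
finger_gap: 44.6
grip_force: 51.6
```

Call:
{"method": "servo_tool", "body": {
  "series": [
    [[0, 0, 0, 0, 0, 0], [0, 0, 0, 0, 0, 0], [0, 0, 0, 0, 0, 0], [0, 0, 0, 0, 0, 0], [0, 0, 0, 0, 0, 0], [0, 0, -0.4, 0, 0, 0], [0, 0, -0.6, 0, 0, 0], [0, 0, -0.9, 0, 0, 0], [0, 0, -0.9, 0, 0, 0], [0, 0, -0.9, 0, 0, 0]]
  ],
  "grip": 0.4
}}

```text
t: 11.45
tool_pos: [576.3, -108.0, 141.3]
tool_rot: [0.0, 1.0, -0.0, 0.001]
contact_force: [-0.2, 0.4, 0.4]
finger_gap: 60.0
grip_force: 0.0
```

Call:
{"method": "servo_tool", "body": {
  "series": [
    [[0.69, -0.43, 0.1, 0, 0, 0], [0.69, -0.43, 0.1, 0, 0, 0], [0.69, -0.43, 0.2, 0, 0, 0], [0.69, -0.43, 0.2, 0, 0, 0], [0.69, -0.43, 0.2, 0, 0, 0], [0.69, -0.43, 0.2, 0, 0, 0], [0.69, -0.43, 0.2, 0, 0, 0], [0.69, -0.44, 0.2, 0, 0, 0], [0.71, -0.44, 0.2, 0, 0, 0], [0, 0, 0, 0, 0, 0]]
  ],
  "grip": 0.6
}}

```text
t: 12.7
tool_pos: [388.3, -225.2, 91.6]
tool_rot: [0.001, 1.0, -0.0, 0.0]
contact_force: [0.5, 0.2, -1.3]
finger_gap: 68.3
grip_force: 0.0
```

Run:
```python
from h import *
print(telemetry.read_state()['tool_pos']);a=save('top','t1.png');b=save('side','s1.png')
cv2.imwrite('pics/m1.png',np.hstack([cv2.resize(a[110:350,340:580,::-1],(400,400)),cv2.resize(b[200:440,240:480,::-1],(400,400))]))
```

```text
[ 388.31578763 -225.18913239   91.64105916]
```

View pics/m1.png

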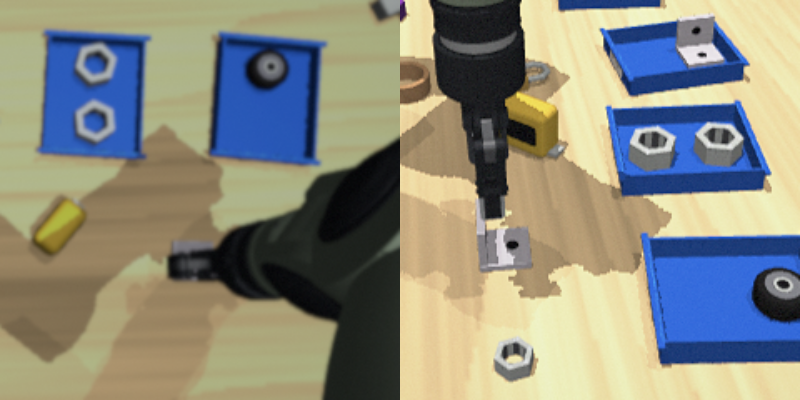

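The large nut lies flat in its bin beside the sample (left crop, nuts at (95,65) and (95,122)). The gripper straddles the cleat.

Call:
{"method": "servo_tool", "body": {
  "series": [
    [[0, 0, 0.3, 0, 0, 0], [0, 0, 0.4, 0, 0, 0], [0, 0, 0.4, 0, 0, 0], [0, 0, 0.4, 0, 0, 0], [0, 0, 0.3, 0, 0, 0], [0, 0, 0.25, 0, 0, 0], [0, 0, 0.2, 0, 0, 0], [0, 0, 0.1, 0, 0, 0], [0, 0, 0, 0, 0, 0], [0, 0, 0, 0, 0, 0]]
  ]
}}

```text
t: 14.05
tool_pos: [389.2, -224.8, 20.5]
tool_rot: [0.0, 1.0, -0.0, 0.0]
contact_force: [-0.4, -0.1, -0.1]
finger_gap: 68.6
grip_force: 0.0
```

Call:
{"method": "servo_tool", "body": {
  "series": [
    [[0, 0, 0, 0, 0, 0], [0, 0, 0, 0, 0, 0], [0, 0, 0, 0, 0, 0], [0, 0, 0, 0, 0, 0], [0, 0, 0, 0, 0, 0], [0, 0, 0, 0, 0, 0], [0, 0, 0, 0, 0, 0], [0, 0, 0, 0, 0, 0], [0, 0, 0, 0, 0, 0], [0, 0, 0, 0, 0, 0]]
  ],
  "grip": -1,
  "force": 60
}}

```text
t: 15.3
tool_pos: [389.2, -224.4, 20.8]
tool_rot: [-0.0, 1.0, 0.0, 0.0]
contact_force: [-0.9, 2.0, 5.1]
finger_gap: 49.1
grip_force: 61.2
```

Call:
{"method": "servo_tool", "body": {
  "series": [
    [[0, 0, -0.8, 0, 0, 0], [0, 0, -0.9, 0, 0, 0], [0, 0, -0.9, 0, 0, 0], [-0.3, 0.3, -0.7, 0, 0, 0], [-0.6, 0.8, 0, 0, 0, 0], [-0.6, 0.9, 0, 0, 0, 0], [-0.6, 0.9, 0, 0, 0, 0], [-0.6, 0.9, 0, 0, 0, 0], [-0.6, 0.9, 0, 0, 0, 0], [-0.6, 0.9, 0, 0, 0, 0]]
  ]
}}

```text
t: 16.55
tool_pos: [505.9, -55.5, 118.8]
tool_rot: [-0.0, 1.0, 0.0, -0.001]
contact_force: [0.8, -1.3, -3.5]
finger_gap: 48.9
grip_force: 63.3
```

Call:
{"method": "servo_tool", "body": {
  "series": [
    [[-0.6, 0.9, 0, 0, 0, 0], [-0.6, 0.9, 0, 0, 0, 0], [-0.6, 0.9, 0, 0, 0, 0], [-0.6, 0.9, 0, 0, 0, 0], [-0.6, 0.77, 0, 0, 0, 0], [-0.38, 0.2, 0, 0, 0, 0], [0, 0, 0, 0, 0, 0], [0, 0, 0.3, 0, 0, 0], [0, 0, 0.4, 0, 0, 0], [0, 0, 0.4, 0, 0, 0]]
  ]
}}

```text
t: 17.8
tool_pos: [606.7, 79.9, 85.1]
tool_rot: [0.0, 1.0, -0.0, -0.001]
contact_force: [-0.2, -0.0, -2.3]
finger_gap: 48.7
grip_force: 63.2
```

Call:
{"method": "servo_tool", "body": {
  "series": [
    [[0, 0, 0.3, 0, 0, 0], [0, 0, 0.4, 0, 0, 0], [0, 0, 0.4, 0, 0, 0], [0, 0, 0.35, 0, 0, 0], [0, 0, 0.2, 0, 0, 0], [0, 0, 0.15, 0, 0, 0], [0, 0, 0.1, 0, 0, 0], [0, 0, 0.05, 0, 0, 0], [0, 0, 0, 0, 0, 0], [0, 0, 0, 0, 0, 0]]
  ]
}}

```text
t: 19.05
tool_pos: [607.6, 80.5, 28.0]
tool_rot: [0.0, 1.0, 0.0, 0.0]
contact_force: [-0.4, 0.6, -4.1]
finger_gap: 49.0
grip_force: 63.2
```

Call:
{"method": "servo_tool", "body": {
  "series": [
    [[0, 0, 0, 0, 0, 0], [0, 0, 0, 0, 0, 0], [0, 0, 0, 0, 0, 0], [0, 0, 0, 0, 0, 0], [0, 0, 0, 0, 0, 0], [0, 0, -0.4, 0, 0, 0], [0, 0, -0.6, 0, 0, 0], [0, 0, -0.9, 0, 0, 0], [0, 0, -0.9, 0, 0, 0], [0, 0, -0.9, 0, 0, 0]]
  ],
  "grip": 0.45
}}

```text
t: 20.3
tool_pos: [607.9, 80.5, 141.3]
tool_rot: [-0.0, 1.0, 0.0, 0.001]
contact_force: [0.3, 0.1, 0.2]
finger_gap: 62.0
grip_force: 0.0
```

Call:
{"method": "servo_tool", "body": {
  "series": [
    [[0.7, 0.48, 0.1, 0, 0, 0], [0.8, 0.53, 0.1, 0, 0, 0], [0.8, 0.53, 0.1, 0, 0, 0], [0.8, 0.55, 0.1, 0, 0, 0], [0.8, 0.55, 0.1, 0, 0, 0], [0.8, 0.55, 0.2, 0, 0, 0], [0.8, 0.55, 0.2, 0, 0, 0], [0.8, 0.55, 0.3, 0, 0, 0], [0.8, 0.55, 0.4, 0, 0, 0], [0, 0, 0.4, 0, 0, 0]]
  ],
  "grip": 0.6
}}

```text
t: 21.55
tool_pos: [393.6, 226.5, 79.6]
tool_rot: [-0.001, 1.0, 0.0, 0.0]
contact_force: [1.1, -0.6, 0.8]
finger_gap: 68.1
grip_force: 0.0
```

Call:
{"method": "servo_tool", "body": {
  "series": [
    [[0, 0, 0.3, 0, 0, 0], [0, 0, 0.4, 0, 0, 0], [0, 0, 0.4, 0, 0, 0], [0, 0, 0.3, 0, 0, 0], [0, 0, 0.25, 0, 0, 0], [0, 0, 0.15, 0, 0, 0], [0, 0, 0.1, 0, 0, 0], [0, 0, 0.05, 0, 0, 0], [0, 0, 0, 0, 0, 0], [0, 0, 0, 0, 0, 0]]
  ]
}}

```text
t: 22.8
tool_pos: [394.7, 225.8, 20.5]
tool_rot: [-0.0, 1.0, 0.0, 0.0]
contact_force: [-0.0, 0.6, -0.1]
finger_gap: 68.4
grip_force: 0.0
```

Call:
{"method": "servo_tool", "body": {
  "series": [
    [[0, 0, 0, 0, 0, 0], [0, 0, 0, 0, 0, 0], [0, 0, 0, 0, 0, 0], [0, 0, 0, 0, 0, 0], [0, 0, 0, 0, 0, 0], [0, 0, 0, 0, 0, 0], [0, 0, 0, 0, 0, 0], [0, 0, 0, 0, 0, 0], [0, 0, 0, 0, 0, 0], [0, 0, 0, 0, 0, 0]]
  ],
  "grip": -1,
  "force": 40
}}

```text
t: 24.05
tool_pos: [394.6, 225.8, 20.9]
tool_rot: [0.0, 1.0, 0.0, 0.0]
contact_force: [-1.1, -1.7, 6.7]
finger_gap: 48.1
grip_force: 40.4
```

Call:
{"method": "servo_tool", "body": {
  "series": [
    [[0, 0, -0.9, 0, 0, 0], [0, 0, -1, 0, 0, 0], [0, -0.3, -1, 0, 0, 0], [-0.3, -1, 0, 0, 0, 0], [-0.3, -1, 0, 0, 0, 0], [-0.3, -1, 0, 0, 0, 0], [-0.3, -1, 0, 0, 0, 0], [-0.3, -1, 0, 0, 0, 0], [-0.3, -1, 0, 0, 0, 0], [-0.3, -1, 0, 0, 0, 0]]
  ]
}}

```text
t: 25.3
tool_pos: [457.6, 5.7, 107.3]
tool_rot: [0.0, 1.0, 0.0, 0.0]
contact_force: [-0.7, 0.3, 0.4]
finger_gap: 47.9
grip_force: 42.0
```

Call:
{"method": "servo_tool", "body": {
  "series": [
    [[-0.3, -1, 0, 0, 0, 0], [-0.3, -1, 0, 0, 0, 0], [-0.3, -1, 0, 0, 0, 0], [-0.3, -1, 0, 0, 0, 0], [-0.3, -1, 0, 0, 0, 0], [-0.3, -1, 0, 0, 0, 0], [-0.3, -1, 0, 0, 0, 0], [-0.3, -1, 0, 0, 0, 0], [-0.3, -1, 0, 0, 0, 0], [-0.5, -1, 0, 0, 0, 0]]
  ]
}}

```text
t: 26.55
tool_pos: [553.2, -294.1, 107.0]
tool_rot: [0.0, 1.0, 0.0, -0.0]
contact_force: [0.4, -0.4, -0.3]
finger_gap: 48.0
grip_force: 42.0
```

Call:
{"method": "servo_tool", "body": {
  "series": [
    [[-0.38, -1, 0, 0, 0, 0], [0, 0, 0, 0, 0, 0], [0, 0, 0.3, 0, 0, 0], [0, 0, 0.4, 0, 0, 0], [0, 0, 0.5, 0, 0, 0], [0, 0, 0.5, 0, 0, 0], [0, 0, 0.35, 0, 0, 0], [0, 0, 0.3, 0, 0, 0], [0, 0, 0.2, 0, 0, 0], [0, 0, 0.15, 0, 0, 0]]
  ]
}}

```text
t: 27.8
tool_pos: [565.0, -323.4, 26.1]
tool_rot: [0.0, 1.0, -0.0, 0.0]
contact_force: [0.2, 0.1, -0.1]
finger_gap: 47.9
grip_force: 42.0
```

Call:
{"method": "servo_tool", "body": {
  "series": [
    [[0, 0, 0, 0, 0, 0], [0, 0, 0, 0, 0, 0], [0, 0, 0, 0, 0, 0], [0, 0, 0, 0, 0, 0], [0, 0, 0, 0, 0, 0], [0, 0, -0.4, 0, 0, 0], [0, 0, -0.6, 0, 0, 0], [0, 0, -0.9, 0, 0, 0], [0, 0, -0.9, 0, 0, 0], [0, 0, 0, 0, 0, 0]]
  ],
  "grip": 0.45
}}

```text
t: 29.05
tool_pos: [566.9, -324.7, 114.3]
tool_rot: [-0.0, 1.0, -0.002, 0.003]
contact_force: [0.8, -1.0, -0.2]
finger_gap: 61.9
grip_force: 0.0
```

```bash
cat > run2.py <<'E'
from fit import *
np.set_printoptions(precision=2,suppress=True)
print(fit('small_nut',{'top':(521,267),'side':(307,416)},[0,.35,.7]),telemetry.read_state()['tool_pos'])
a=save('top','t2.png');b=save('side','s2.png')
cv2.imwrite('pics/m2.png',np.hstack([cv2.resize(a[100:340,140:580,::-1],(440,240)),cv2.resize(b[160:440,240:520,::-1],(360,360))[:240]])) if 0 else cv2.imwrite('pics/m2.png',b[:,:,::-1])
E
python3 run2.py
```

```text
(array([ 394.24, -356.86,   -1.13,    0.78]), np.float64(0.06432710496168212), {'side': 488}) [ 564.26 -322.89  109.52]
```

View pics/m2.png

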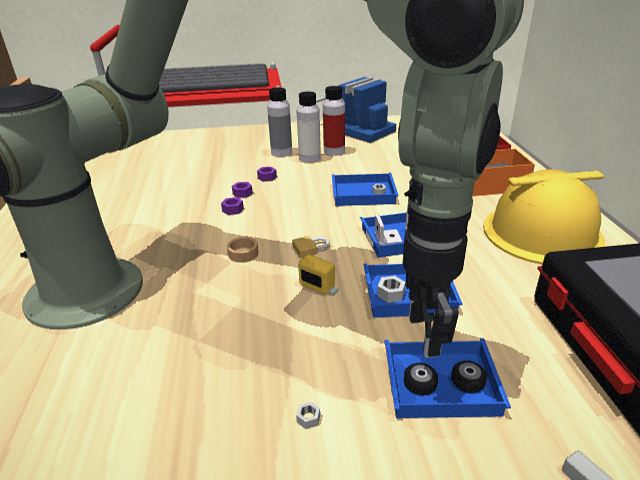

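The castor lies in its bin at (421,378) and the cleat in its own at (390,233). Tape and padlock are unmoved. The small nut remains at (307,415).

Call:
{"method": "servo_tool", "body": {
  "series": [
    [[0.7, -0.15, 0.1, 0, 0, 0], [0.7, -0.15, 0.1, 0, 0, 0], [0.7, -0.15, 0.1, 0, 0, 0], [0.7, -0.15, 0.1, 0, 0, 0], [0.7, -0.15, 0.1, 0, 0, 0], [0.7, -0.15, 0.15, 0, 0, 0], [0.7, -0.15, 0.2, 0, 0, 0], [0.8, -0.12, 0.3, 0, 0, 0], [0, 0, 0.18, 0, 0, -0.6], [0, 0, 0, 0, 0, -0.6]]
  ],
  "grip": 0.15
}}

```text
t: 30.6
tool_pos: [392.9, -357.9, 69.3]
tool_rot: [-0.106, 0.994, 0.001, -0.001]
contact_force: [-0.3, 0.7, -0.1]
finger_gap: 49.2
grip_force: 0.0
```

Call:
{"method": "servo_tool", "body": {
  "series": [
    [[0, 0, 0.2, 0, 0, 0], [0, 0, 0.3, 0, 0, 0], [0, 0, 0.3, 0, 0, 0], [0, 0, 0.3, 0, 0, 0], [0, 0, 0.2, 0, 0, 0], [0, 0, 0.15, 0, 0, 0], [0, 0, 0.1, 0, 0, 0], [0, 0, 0.08, 0, 0, 0], [0, 0, 0, 0, 0, 0], [0, 0, 0, 0, 0, 0]]
  ]
}}

```text
t: 31.85
tool_pos: [394.0, -358.6, 21.7]
tool_rot: [-0.105, 0.995, -0.0, 0.0]
contact_force: [-0.2, 0.5, 0.4]
finger_gap: 48.8
grip_force: 0.0
```

Call:
{"method": "servo_tool", "body": {
  "series": [
    [[0, 0, 0.07, 0, 0, 0], [0, 0, 0, 0, 0, 0], [0, 0, 0, 0, 0, 0], [0, 0, 0, 0, 0, 0], [0, 0, 0, 0, 0, 0], [0, 0, 0, 0, 0, 0], [0, 0, 0, 0, 0, 0], [0, 0, 0, 0, 0, 0], [0, 0, 0, 0, 0, 0], [0, 0, 0, 0, 0, 0]]
  ],
  "grip": -1,
  "force": 40
}}

```text
t: 33.1
tool_pos: [394.1, -358.7, 19.6]
tool_rot: [-0.105, 0.995, -0.0, 0.0]
contact_force: [0.9, -1.5, 4.7]
finger_gap: 29.0
grip_force: 40.0
```

Call:
{"method": "servo_tool", "body": {
  "series": [
    [[0, 0, -0.9, 0, 0, 0], [0, 0, -1, 0, 0, 0], [0, 0, -1, 0, 0, 0.6], [0, 0, 0, 0, 0, 0.6], [-0.3, 0.9, 0, 0, 0, 0], [-0.3, 1, 0, 0, 0, 0], [-0.3, 1, 0, 0, 0, 0], [-0.3, 1, 0, 0, 0, 0], [-0.3, 1, 0, 0, 0, 0], [-0.3, 1, 0, 0, 0, 0]]
  ]
}}

```text
t: 34.35
tool_pos: [447.0, -179.9, 105.6]
tool_rot: [0.0, 1.0, 0.001, -0.001]
contact_force: [1.4, -0.1, -0.4]
finger_gap: 29.1
grip_force: 39.7
```

Call:
{"method": "servo_tool", "body": {
  "series": [
    [[-0.25, 1, 0, 0, 0, 0], [-0.25, 1, 0, 0, 0, 0], [-0.25, 1, 0, 0, 0, 0], [-0.25, 1, 0, 0, 0, 0], [-0.25, 1, 0, 0, 0, 0], [-0.25, 1, 0, 0, 0, 0], [-0.25, 1, 0, 0, 0, 0], [-0.25, 1, 0, 0, 0, 0], [-0.25, 1, 0, 0, 0, 0], [-0.25, 1, 0, 0, 0, 0]]
  ]
}}

```text
t: 35.6
tool_pos: [521.8, 119.5, 105.4]
tool_rot: [-0.0, 1.0, -0.0, -0.001]
contact_force: [0.3, -0.2, -1.0]
finger_gap: 29.2
grip_force: 39.7
```

Call:
{"method": "servo_tool", "body": {
  "series": [
    [[-0.25, 1, 0, 0, 0, 0], [-0.25, 1, 0, 0, 0, 0], [-0.25, 1, 0, 0, 0, 0], [-0.25, 1, 0, 0, 0, 0], [-0.25, 1, 0, 0, 0, 0], [-0.25, 1, 0, 0, 0, 0], [-0.27, 0.39, 0, 0, 0, 0], [0, 0, 0, 0, 0, 0], [0, 0, 0.3, 0, 0, 0], [0, 0, 0.4, 0, 0, 0]]
  ]
}}

```text
t: 36.85
tool_pos: [575.5, 309.4, 84.5]
tool_rot: [0.0, 1.0, -0.0, -0.0]
contact_force: [-0.2, -0.1, 0.3]
finger_gap: 29.1
grip_force: 39.7
```

Call:
{"method": "servo_tool", "body": {
  "series": [
    [[0, 0, 0.4, 0, 0, 0], [0, 0, 0.4, 0, 0, 0], [0, 0, 0.4, 0, 0, 0], [0, 0, 0.3, 0, 0, 0], [0, 0, 0.2, 0, 0, 0], [0, 0, 0.15, 0, 0, 0], [0, 0, 0.1, 0, 0, 0], [0, 0, 0.05, 0, 0, 0], [0, 0, 0, 0, 0, 0], [0, 0, 0, 0, 0, 0]]
  ]
}}

```text
t: 38.1
tool_pos: [576.1, 310.3, 25.6]
tool_rot: [0.0, 1.0, 0.0, 0.0]
contact_force: [0.7, -0.5, -0.6]
finger_gap: 28.8
grip_force: 39.7
```

Call:
{"method": "servo_tool", "body": {
  "series": [
    [[0, 0, 0, 0, 0, 0], [0, 0, 0, 0, 0, 0], [0, 0, 0, 0, 0, 0], [0, 0, 0, 0, 0, 0], [0, 0, 0, 0, 0, 0], [0, 0, -0.4, 0, 0, 0], [0, 0, -0.6, 0, 0, 0], [0, 0, -0.9, 0, 0, 0], [0, 0, -0.9, 0, 0, 0], [0, 0, -0.9, 0, 0, 0]]
  ],
  "grip": 0
}}

```text
t: 39.35
tool_pos: [576.4, 310.4, 139.0]
tool_rot: [0.0, 1.0, 0.0, 0.001]
contact_force: [0.0, -0.0, 0.2]
finger_gap: 42.9
grip_force: 0.0
```

Call:
{"method": "servo_tool", "body": {
  "series": [
    [[0.7, 0, -0.5, 0, 0, 0], [0.9, 0, -0.5, 0, 0, 0], [0.9, 0, -0.3, 0, 0, 0], [0.9, 0, 0, 0, 0, 0], [0.9, 0, 0, 0, 0, 0], [0.9, 0, 0, 0, 0, 0], [0.9, 0, 0, 0, 0, 0], [0, 0, 0, 0, 0, 0], [0, 0, 0, 0, 0, 0], [0, 0, 0, 0, 0, 0]]
  ]
}}

```text
t: 40.6
tool_pos: [394.2, 310.5, 175.8]
tool_rot: [0.0, 1.0, 0.0, 0.001]
contact_force: [0.3, -0.8, 0.5]
finger_gap: 42.5
grip_force: 0.0
```

Run:
```python
from h import *
a=save('top','t3.png');b=save('side','s3.png')
cv2.imwrite('pics/m3.png',np.hstack([cv2.resize(a[100:300,150:550,::-1],(480,240)),cv2.resize(b[150:420,280:520,::-1],(320,360))[:240]]) if 0 else np.vstack([cv2.resize(a[100:220,150:550,::-1],(800,240)),cv2.resize(b[160:310,270:600,::-1],(800,360))]))
```

```text
(no output)
```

View pics/m3.png

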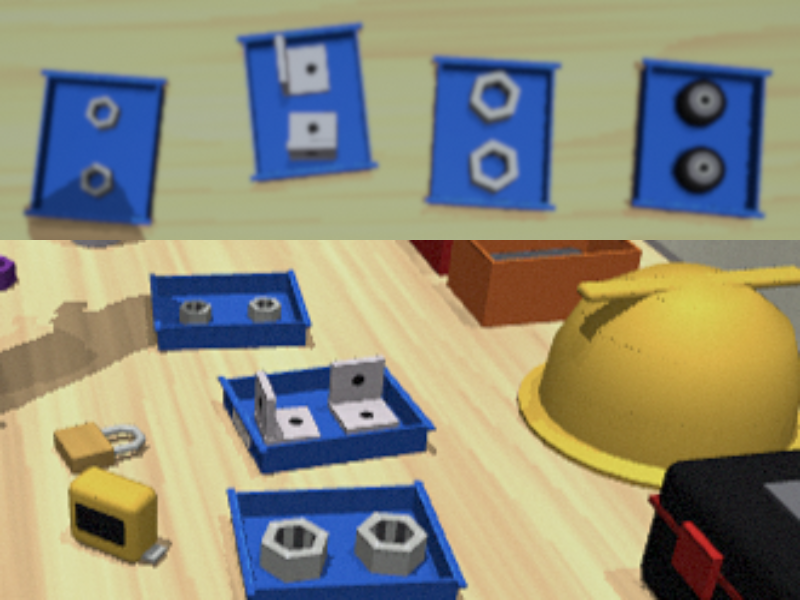

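All four fittings lie flat beside their fellows, and the tape and padlock are unmoved.

```bash
python3 -c "
from workcell import ticket;print(ticket.sign_off())"
```

```text
the job is handed in; nothing more can be done
None
```

The job is handed in: the last pictures show all four fittings lying flat in the free half of their matching bins, with the tape measure and padlock undisturbed, at about 41 s of the 96 s allowed. The sign-off gave no verdict.

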